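# Register a test cartridge in the corner of the code reader

### The job

Take the test cartridge that stands by itself and stand it upright on the flat code reader, then press it into the corner so that it sits flush against both metal fences at once, with its label face still turned to the reader's open front, away from the far fence. Finish while you are still holding it pressed there: do not let go. The cartridge is thin plastic, so grip and push it gently, never with more than 30 N (grip force or push), do not tip it over, and leave the other things where they are.

Things in the scene. Friction and masses are not known exactly. Their poses are not given: they have to be found in the camera images.
- cartridge: the blue box-like test cartridge standing by itself, loose, 60 g (the like ones in the carton are not used). Origin: on its underside; z up, x from label face to hinge face (back). Foot (0-9 mm high): x -15 to +17, y +-22 mm. Body (8-62 mm): x -14 to +16, y +-21. Fixed lid (64-71 mm): x -15 to +16, y +-22. Grip it from above across its 30 mm thickness (x), above fence height
- label_face (a point): the middle of the cartridge's label face: at x -15, y 0, z 40 mm of the cartridge
- reader: the flat code reader, a grey slab 120 x 120 mm whose deck is 14 mm above the cupboard top, with a dark square window near the corner. It is fixed and does not move. Origin: under its middle, on the cupboard top; x points to the far fence (away from its open front), y to its open left side, z up
- far_fence: aluminium bar on the reader along its far edge, 12 mm thick and 26 mm tall above the deck (top 40 mm above the cupboard top), rigid; inner face at x = +40 mm of the reader, running from y -36 to +46 mm. Origin: that of the reader, raised to the deck
- side_fence: the like bar along the reader's right edge, same thickness and height, rigid; inner face at y = -40 mm of the reader, running from x -46 to +36 mm. Origin: that of the reader, raised to the deck
- corner (a point): the point on the deck where the inner faces of the two fences would meet: at x +40, y -40, z 14 mm of the reader
- carton: bystander: open white carton 98 x 215 x 48 mm with three spare blue cartridges (75 mm high) in it, behind the cartridge. Origin: middle of its underside
- bottle: bystander: small white reagent bottle with a screw cap, 33 mm across, 65 mm high, behind the reader. Origin: middle of its underside
- cup: bystander: white specimen cup with a lid, 61 mm across, 62 mm high, to the left of the reader. Origin: middle of its underside. Beyond it, at the left and far left of the cupboard top, stand fixed cleaning bottles up to about 0.3 m tall: carry the hand over them
There are look-alikes about, which are no part of the job. Of the things that look like the cartridge, take the one that is farthest from the robot's base at the start.

How it is judged:
At the end, for the whole second after the job is handed in: through the last second the fingers still hold the cartridge and it presses on each fence (all over 1 N); it is upright and square to the fences (4 degrees), in the corner and down on the deck (4 mm), label face away from the far fence, at rest (contact force between cartridge and far_fence above 1 N and contact force between cartridge and side_fence above 1 N and contact force between the fingers and cartridge above 1 N and angle between the x axis of cartridge and the x axis of reader, either way round below 0.07 rad and angle between cartridge's own z axis and vertical below 0.07 rad and x of cartridge in the frame of reader between 0.019 and 0.027 m and y of cartridge in the frame of reader between -0.022 and -0.014 m and z of cartridge in the frame of reader between 0.01 and 0.018 m and x of label_face in the frame of reader below 0.018 m and linear speed of cartridge below 0.02 m/s); the arm keeps its last pose, push and grip.
It fails at once if the cartridge was pushed against a fence with more than 30 N, or against the whole reader with more than 60 N in sum (contact force between cartridge and far_fence above 30 N or contact force between cartridge and side_fence above 30 N or contact force between cartridge and reader above 60 N).
It fails at once if the cartridge was squeezed with more than a 30 N grip (over 64 N summed over both fingers) (contact force between the fingers and cartridge above 64 N).
It fails at once if the cartridge was tipped over (angle between cartridge's own z axis and vertical above 0.6 rad).
It fails at once if the carton, the bottle or the cup was disturbed (over 15 mm) (distance of any of carton, bottle, cup from where it was at the start of the episode above 0.015 m).
It also fails if it takes over 54 s, if anything falls off the work surface, if the arm or the gripper's body presses on something with over 40 N, if the wrist force passes 120 N, or if a joint passes its speed limit or range.

### The arm

A 7-joint arm with a two-finger parallel gripper is mounted at the origin on a cart in front of the work surface, level with it; the furniture and walls round the work are solid. World frame = base frame: x ahead of the robot, y to its left, z up, the work surface at z = 0. Lengths are in m, angles in rad, forces in N, time in s.
With the tool pointing down it reaches from about 0.4 to 0.85 m from the base axis. Payload 10.4 kg.
Tool frame: the origin (TCP) lies between the finger pads; the fingertips stand ahead of it and the grasp point (between the pads) lies 5 mm behind it (manip.tip_extent is the z of the fingertips in the tool frame, in m); z points along the fingers, y is the line along which they close (so a half turn about z gives the same grasp; the last joint's range is limited). The gripper opens to 85 mm and grips with 20 to 120 N. Pads are 22 mm wide; open, the fingers measure 114 mm over their backs; the gripper's body (76 mm by 85 mm) begins 54 mm behind the grasp point. The pads swing forward as they close: fully open they stand 13 mm farther back than shut.
Start: joints at [-1.283, 0.332, -0.065, 1.46, 0.022, 1.35, -0.088], TCP at [0.191, 0.595, 0.212] pointing down, gripper open.
Joint ranges: [-2.6, 2.6], [-0.5, 2.12], [-1.47, 1.34], [0.16, 2.42], [-1.27, 4.41], [0.06, 2.06], [-2.6, 2.6]. Speed limits (rad/s): [2.22, 2.22, 2.79, 2.79, 3.14, 3.14, 3.14].

### API

Orientations are given as a unit quaternion [x, y, z, w].
In Python, from workcell import status, viewer, manip gives the robot as it stands.
- The arm moves only by the tool play_rows, never from a script. Its argument "plan" is one flat list of numbers, 7 for each row, row after row: the turn, a rotation vector about the tool's x, y, z in degrees, then the shift along the tool's x, y, z in m, then the opening, from 0 (shut) to 1 (fully open). In form: [ax, ay, az, dx, dy, dz, grip, ax, ay, az, dx, dy, dz, grip, ...]. A call has 1 to 20 rows; each row is the pose to reach, as a shift and turn from the pose commanded when the call began, along the tool's axes at that moment; what a row does not reach only later rows make up. A row lasts 1/8 s, in which the tool goes at most 62.5 mm and 10.7 degrees, less where a joint would pass 70% of its speed; a pose out of reach is approached as far as the arm can. A call with a gripper value outside its range is refused whole. The fingers move at their own pace and stop on an object; "squeeze" is the grip in N (left out, the last holds). Time passes only in rows, so rows that repeat a pose let the fingers close. It gives the time, the measured TCP pose, the force, the opening and the grip force at its end, in the units of the state.
- status.get_obs(): the state, without advancing time (a new reading comes with each control period).
- viewer.camera(name): name is "scene" or "top" or "wrist"; returns the picture (480x640x3 uint8, red, green, blue); there is no depth.
- viewer.camera_model(name): a dict with "fx", "fy", "cx", "cy" (pixels), "D" ([k1, k2, p1, p2, k3] as OpenCV has them; the pictures are not rectified), "R" (3x3) and "t" (3): a world point X has camera coordinates R X + t. Camera axes: x right, y down, z forward; pixel columns grow to the right and rows downward; lengths in m; the calibration is good to about 2 mm. A picture is of the moment at which its call begins: read the wrist's pose just before it. camera_model takes no time and is no camera call; for the wrist camera it gives the pose at the moment of the call.
- manip.hand_in(): hands the job in; it is judged then, once.
The state is a dict: "clock": time; "joint_pos": joint angles; "joint_velocities": joint speeds; "tau": joint torques, N m; "position": TCP position; "ee_rot": TCP orientation; "ft_force": force on the tool from outside, world axes, zero at the start; "torque": the same for the moment, N m; "grip_width": opening from 0.0 (shut) to 1.0 (fully open); "grasp_force": force on a finger pad.
Only numpy, scipy, OpenCV 4.12 (cv2) and the standard library are available. Lean on these libraries where they do the work, as an engineer would, in place of code of your own. Each camera call takes 0.05 s, during which the arm holds its last target. There are 200 camera calls.

## Working session

There is one attempt and no reset: what is moved stays moved. The work goes in short steps, Python scripts to look and compute and a tool call to move; the robot and the scene stay as the last step left them, time stands still between calls to the robot, and variables do not carry over. Pictures are saved under pics/ and viewed, at most 10 in all, crops included, and the job is handed in when it is done.

Besides the shell and the picture viewer there is one more tool, called after "Emit:" as name(argument=value, ...) on one line, values as JSON. play_rows: Moves the arm, as the interface text tells. Its arguments: {"type":"object","properties":{"plan":{"type":"array","items":{"type":"number"}},"squeeze":{"type":"number"}},"required":["plan"]}

```bash
mkdir -p pics; python3 - <<'E'
from workcell import status, viewer, manip
import cv2,numpy as np
np.set_printoptions(precision=4,suppress=True)
o=status.get_obs();print({k:o[k] for k in('clock','position','ee_rot','ft_force','grip_width')},manip.tip_extent)
for n in('scene','top'):
    cv2.imwrite(f'pics/{n}0.png',viewer.camera(n)[:,:,::-1]);m=viewer.camera_model(n);print(n,m)
E
```

```text
{'clock': 0.0, 'position': array([0.191 , 0.5947, 0.2107]), 'ee_rot': array([ 0.1548,  0.9879, -0.0007, -0.0001]), 'ft_force': array([ 0.7196, -0.0507, -0.0729]), 'grip_width': 0.99912996732932} 0.014
scene {'fx': 554.6473951880397, 'fy': 554.6473951880397, 'cx': 321.13606902193663, 'cy': 237.972720506489, 'D': array([-0.0969,  0.    ,  0.    ,  0.    ,  0.    ]), 'R': array([[ 0.4863, -0.8737,  0.0133],
       [-0.59  , -0.3395, -0.7326],
       [ 0.6446,  0.3484, -0.6805]]), 't': array([-0.3731,  0.3211,  0.6556])}
top {'fx': 542.7405304808708, 'fy': 542.7405304808708, 'cx': 315.86511984298426, 'cy': 246.78381184474975, 'D': array([-0.0693,  0.    ,  0.    ,  0.    ,  0.    ]), 'R': array([[ 0.0038, -0.9993, -0.0384],
       [-0.9915,  0.0012, -0.1298],
       [ 0.1297,  0.0386, -0.9908]]), 't': array([-0.1025,  0.5349,  1.0058])}
```

View pics/scene0.png

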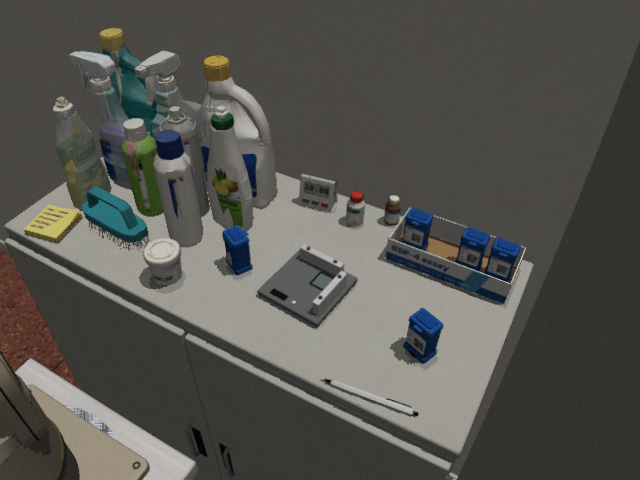

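View pics/top0.png

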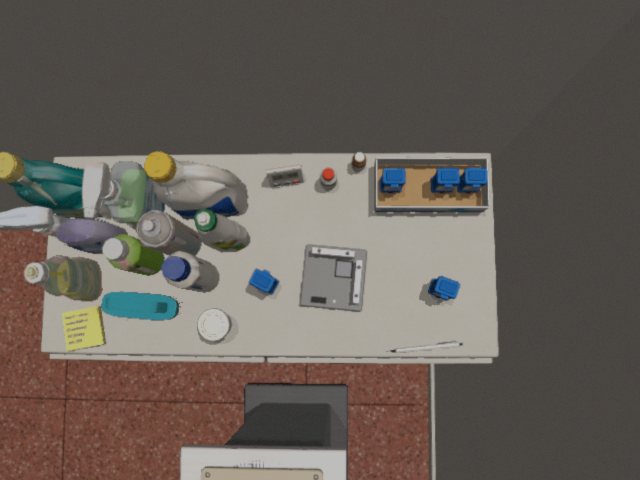

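Cartridge look-alikes are A at scene (237,250) / top (263,282), B at scene (423,335) / top (445,289), and three in the carton at scene (417,230), (473,250), (503,260). The reader is at top (334,278) with its fences at the far edge and the right. I'll compute distances and take one close crop.

```bash
cat > h.py <<'E'
from workcell import status, viewer, manip
import cv2,numpy as np
np.set_printoptions(precision=4,suppress=True)
def K(m): return np.array([[m['fx'],0,m['cx']],[0,m['fy'],m['cy']],[0,0,1.]])
def ray(m,uv,z):
    u=cv2.undistortPoints(np.array(uv,float).reshape(-1,1,2),K(m),np.array(m['D'],float)).reshape(-1,2)
    R=np.array(m['R']);C=-R.T@m['t'];d=np.c_[u,np.ones(len(u))]@R
    return C+d*((z-C[2])/d[:,2])[:,None]
def proj(m,X):
    R=np.array(m['R']);return cv2.projectPoints(np.array(X,float),cv2.Rodrigues(R)[0],np.array(m['t'],float),K(m),np.array(m['D'],float))[0].reshape(-1,2)
E
python3 - <<'E'
from h import *
mt=viewer.camera_model('top');ms=viewer.camera_model('scene')
print(ray(mt,[(263,281),(446,287)],.07)[:,:2],np.linalg.norm(ray(mt,[(263,281),(446,287)],.07)[:,:2],axis=1)); print(ray(mt,[(334,278)],.014))
t=cv2.imread('pics/top0.png');s=cv2.imread('pics/scene0.png')
f=lambda im,x,y,w,h,k:cv2.resize(im[y:y+h,x:x+w],None,fx=k,fy=k,interpolation=cv2.INTER_CUBIC)
a=np.hstack([f(t,235,255,66,50,6),f(t,415,262,66,50,6)]);b=np.hstack([f(s,205,215,66,50,6)*1,f(s,390,305,66,50,6)])
cv2.imwrite('pics/c1.png',np.vstack([a,b])[:600,:800])
cv2.imwrite('pics/c2.png',np.hstack([f(t,290,235,85,85,4.6),f(s,250,235,115,95,3.5)[:391]]) if 0 else f(t,290,235,90,85,7))
E
```

```text
[[ 0.4668 -0.0062]
 [ 0.4561 -0.3403]] [0.4669 0.5691]
[[ 0.4766 -0.1363  0.014 ]]
```

View pics/c1.png

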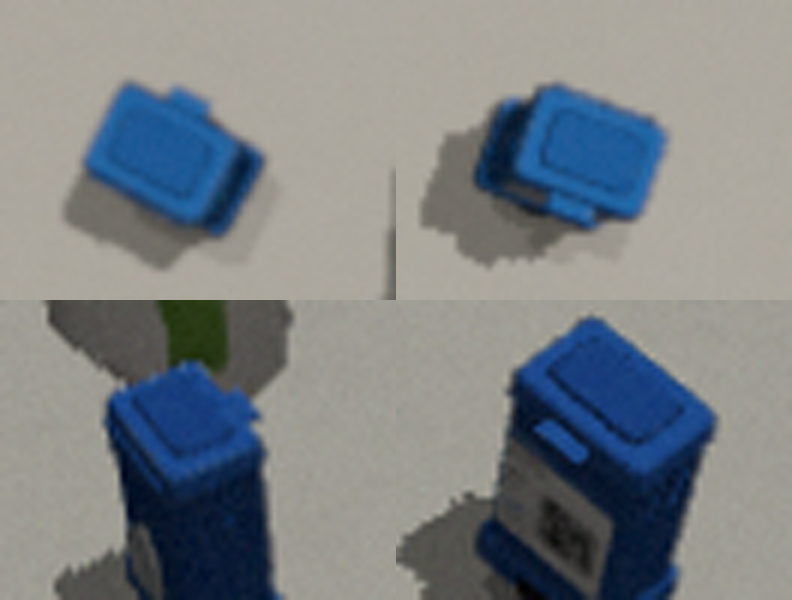

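View pics/c2.png

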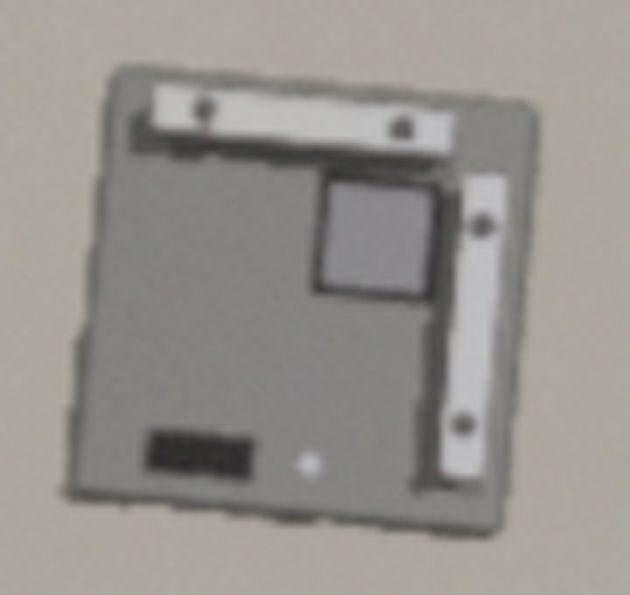

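B is the farthest (0.569 m against 0.467 m), and its label with the dark code faces the robot side. The reader's corner is at the upper right in the top view. Next I'll fit the poses of both.

```bash
cat > fit.py <<'E'
from h import *
from scipy.optimize import least_squares, minimize
mt=viewer.camera_model('top');ms=viewer.camera_model('scene')
def tf(p,P):
    c,s=np.cos(p[2]),np.sin(p[2]);P=np.array(P,float)
    return np.c_[P[:,:2]@np.array([[c,s],[-s,c]])+p[:2],P[:,2]]
# reader
M=np.array([(52,46,40),(52,-36,40),(40,-36,40),(40,46,40),(36,-40,40),(36,-52,40),(-46,-52,40),(-46,-40,40),(60,60,14),(60,-60,14),(-60,-60,14),(-60,60,14)])/1e3
px=np.array([(155,83),(457,113),(452,153),(152,128),(463,173),(506,176),(484,479),(440,475),(107,65),(540,103),(500,538),(68,493)])
px=(px+.5)/7-.5+(290,235)
r=least_squares(lambda p:(proj(mt,tf(p,M))-px).ravel(),[.4766,-.1363,-.08],x_scale=[.1,.1,.1])
print('reader',r.x,'rms px',np.sqrt(np.mean(r.fun**2)),'\nscene proj',proj(ms,tf(r.x,M[8:])).round(0).tolist())
# cartridge silhouettes
def box(x0,x1,y,z0,z1): return [(x,s*y,z) for x in(x0,x1) for s in(-1,1) for z in(z0,z1)]
B=[np.array(b)/1e3 for b in (box(-15,17,22,0,9),box(-14,16,21,8,62),box(-15,16,22,64,71))]
k=4
def sil(m,p,x,y,w,h):
    im=np.zeros((h*k,w*k),np.uint8)
    for b in B:
        q=(proj(m,tf(p,b))-(x,y)+.5)*k
        cv2.fillConvexPoly(im,cv2.convexHull((q*16).round().astype(np.int32)),255,shift=4)
    return cv2.resize(im,(w,h),interpolation=cv2.INTER_AREA)/255.
views=[]
for n,m,(x,y,w,h) in(('top',mt,(415,262,66,60)),('scene',ms,(390,295,66,75))):
    im=cv2.imread(f'pics/{n}0.png')[y:y+h,x:x+w].astype(int)
    mk=((im[:,:,0]-im[:,:,2])>35).astype(np.uint8)
    mk=cv2.morphologyEx(mk,cv2.MORPH_OPEN,np.ones((2,2)))
    c=max(cv2.findContours(mk,0,2)[0],key=cv2.contourArea)
    f=np.zeros_like(mk);cv2.drawContours(f,[cv2.convexHull(c)] if n=='scene' else [c],-1,1,-1)
    views.append((m,(x,y,w,h),f))
for use in([0],[1],[0,1]):
    cost=lambda p:sum(np.abs(sil(views[i][0],p,*views[i][1])-views[i][2]).sum() for i in use)
    b=min((minimize(cost,[.456,-.34,a],method='Nelder-Mead',options=dict(initial_simplex=[[.456,-.34,a],[.466,-.34,a],[.456,-.33,a],[.456,-.34,a+.15]])) for a in(-.45,-.3,-.15)),key=lambda r:r.fun)
    print('cart',use,b.x,b.fun,[int(v[2].sum()) for v in views])
E
python3 fit.py
```

```text
reader [ 0.4784 -0.1347 -0.0932] rms px 0.25917477749202167 
scene proj [[299.0, 248.0], [358.0, 277.0], [317.0, 324.0], [256.0, 290.0]]
cart [0] [ 0.4551 -0.3425 -0.3637] 109.83921568627451 [493, 1302]
cart [1] [ 0.4548 -0.3453 -0.0519] 302.4 [493, 1302]
cart [0, 1] [ 0.4551 -0.344  -0.2545] 430.35686274509806 [493, 1302]
```

```bash
cat > way.py <<'E'
# prints tool-frame rows (turn about tool z in deg, shift) for world waypoints (x,y,z,yaw of tool y in deg), tool pointing down
from h import *
from scipy.spatial.transform import Rotation as Ro
def rows(W,p=None,q=None):
    o=status.get_obs();p=o['position'] if p is None else p;R=Ro.from_quat(o['ee_rot'] if q is None else q)
    for x,y,z,a in W:
        a=np.radians(a);ty=np.array([np.cos(a),np.sin(a),0]);tz=np.array([0,0,-1.]);T=Ro.from_matrix(np.c_[np.cross(ty,tz),ty,tz])
        print(np.r_[(R.inv()*T).as_rotvec(degrees=True).round(1),R.inv().apply(np.array([x,y,z])-p).round(4)].tolist())
E
python3 - <<'E'
from way import *
W=[]
for az in(60,48,36,24,12,0,-12,-24,-37):
    c=np.radians(az);W.append((.575*np.cos(c),.575*np.sin(c),.41,az+(72-az)*0+ (az<0)*(-az*20/37.)))
rows(W); print(status.get_obs()['joint_pos'])
E
```

```text
[-0.1, 0.0, 12.2, -0.1214, -0.0629, -0.1991]
[-0.1, 0.0, 24.2, -0.2356, -0.1004, -0.1991]
[-0.1, 0.0, 36.2, -0.3395, -0.1609, -0.199]
[-0.1, 0.0, 48.2, -0.4286, -0.2416, -0.1989]
[-0.1, 0.0, 60.2, -0.4989, -0.3391, -0.1987]
[-0.1, 0.0, 72.2, -0.5474, -0.4491, -0.1986]
[-0.1, 0.1, 77.7, -0.572, -0.5667, -0.1984]
[-0.1, 0.1, 83.2, -0.5716, -0.6869, -0.1983]
[-0.1, 0.1, 89.2, -0.543, -0.8139, -0.1981]
[-1.2826  0.3328 -0.0647  1.4608  0.0216  1.3499 -0.0885]
```

Emit:
play_rows(plan=[0,0,0,0,0,-0.06,1,0,0,0,0,0,-0.12,1,0,0,0,0,0,-0.2,1,0,0,0,0,0,-0.2,1,0,0,6,-0.06,-0.03,-0.2,1,0,0,12,-0.121,-0.063,-0.2,1,0,0,18,-0.18,-0.082,-0.2,1,0,0,24,-0.236,-0.1,-0.2,1,0,0,30,-0.288,-0.13,-0.2,1,0,0,36,-0.34,-0.161,-0.2,1,0,0,42,-0.385,-0.2,-0.2,1,0,0,48,-0.429,-0.242,-0.2,1,0,0,54,-0.464,-0.29,-0.2,1,0,0,60,-0.499,-0.339,-0.2,1,0,0,66,-0.523,-0.394,-0.2,1,0,0,72,-0.547,-0.449,-0.2,1,0,0,75,-0.56,-0.508,-0.2,1,0,0,78,-0.572,-0.567,-0.2,1,0,0,81,-0.572,-0.627,-0.2,1,0,0,83,-0.572,-0.687,-0.2,1], squeeze=20)

```text
clock: 2.6
position: [0.5247, -0.2356, 0.4112]
ee_rot: [0.771, 0.637, -0.0, -0.0]
ft_force: [1.2, -0.2, -0.2]
grip_width: 0.999
grasp_force: 0.0
```

```bash
python3 - <<'E'
from way import *
rows([(.455,-.343,.35,-17),(.455,-.343,.26,-17)]);print(status.get_obs()['position'])
m=viewer.camera_model('wrist');C=-m['R'].T@m['t'];print(C,m['R'],m['fx'])
E
```

```text
[-0.0, -0.0, 6.1, -0.1186, -0.0482, 0.0611]
[-0.0, -0.0, 6.1, -0.1187, -0.0481, 0.1511]
[ 0.5247 -0.2356  0.4112]
[ 0.5382 -0.1662  0.5742] [[ 0.9819 -0.1892 -0.001 ]
 [-0.1813 -0.9425  0.2808]
 [-0.0541 -0.2756 -0.9598]] 358.8004122988956
```

Emit:
play_rows(plan=[0,0,3,-0.06,-0.024,0.05,1,0,0,6,-0.119,-0.048,0.1,1,0,0,6,-0.119,-0.048,0.15,1,0,0,6,-0.119,-0.048,0.15,1,0,0,6,-0.119,-0.048,0.15,1])

```text
clock: 3.22
position: [0.4567, -0.3411, 0.2618]
ee_rot: [0.803, 0.596, -0.0, -0.0]
ft_force: [0.6, -0.2, 0.9]
grip_width: 1.006
grasp_force: 0.0
```

```bash
python3 - <<'E'
from h import *
import pickle
m=viewer.camera_model('wrist');im=viewer.camera('wrist')[:,:,::-1];cv2.imwrite('pics/w1.png',im);pickle.dump(m,open('w1.pkl','wb'))
print(status.get_obs()['position'],status.get_obs()['clock'])
def box(x0,x1,y,z):return [(x,s*y,z) for x in(x0,x1) for s in(-1,1)]
print(proj(m,[(.455,-.343,.071)]))
E
```

```text
[ 0.4576 -0.3411  0.2629] 3.275
[[321.1244 210.2285]]
```

View pics/w1.png

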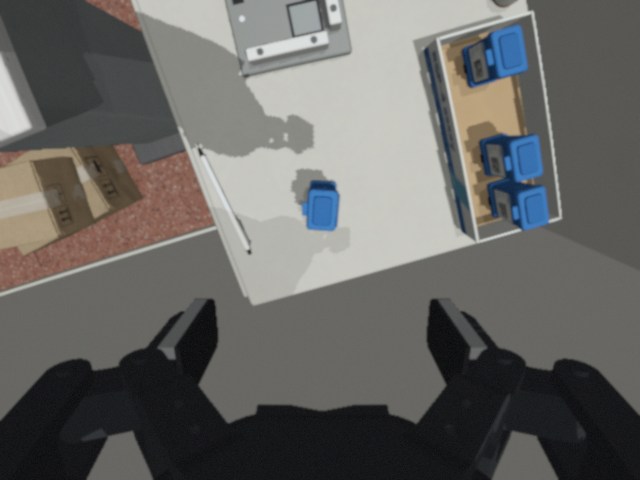

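The wrist view shows cartridge B at (322,205), label clip to the left (robot side), nearly square to the fingers. Next I'll measure its lid.

```bash
python3 - <<'E'
from h import *
import pickle
m=pickle.load(open('w1.pkl','rb'));im=cv2.imread('pics/w1.png');x0,y0=285,165
c=im[y0:y0+80,x0:x0+75];k=8
C=cv2.resize(c,None,fx=k,fy=k,interpolation=cv2.INTER_CUBIC)
cv2.imwrite('pics/w1c.png',C)
for th in(130,150,170):
    mk=((C[:,:,0]>th)&(C[:,:,0].astype(int)-C[:,:,2]>80)).astype(np.uint8)
    mk=cv2.morphologyEx(mk,cv2.MORPH_CLOSE,np.ones((25,25)));mk=cv2.morphologyEx(mk,cv2.MORPH_OPEN,np.ones((121,121)) if 0 else cv2.getStructuringElement(2,(121,121)))
    cs=cv2.findContours(mk,0,2)[0]
    if not cs: print(th,'none');continue
    q=max(cs,key=cv2.contourArea)
    uv=(q.reshape(-1,2)+.5)/k-.5+(x0,y0)
    X=ray(m,uv,.071)[:,:2]*1000
    r=cv2.minAreaRect(X.astype(np.float32));print(th,r)
E
```

```text
130 ((454.19146728515625, -342.0536193847656), (40.557823181152344, 33.558807373046875), 69.30023956298828)
150 ((454.27728271484375, -342.3865966796875), (39.995506286621094, 33.16282653808594), 69.30023956298828)
170 ((454.713134765625, -342.8800048828125), (39.32513427734375, 30.574626922607422), 68.93096160888672)
```

View pics/w1c.png

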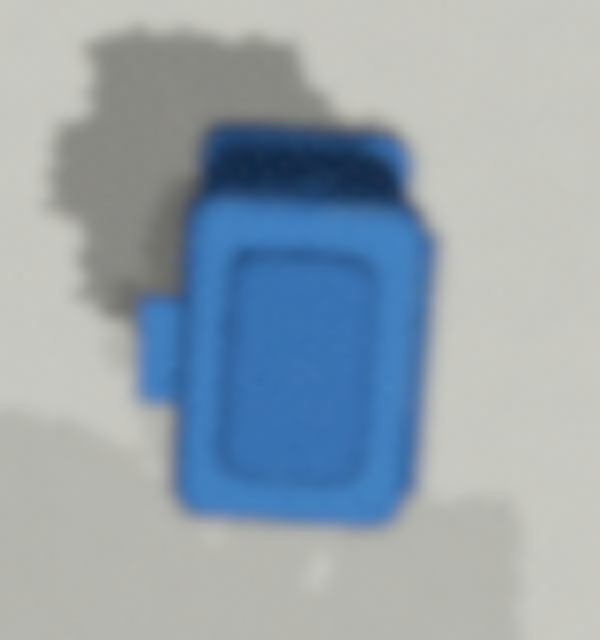

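```bash
python3 - <<'E'
from way import *
rows([(.455,-.3423,.15,-20.4),(.455,-.3423,.047,-20.4)]);print(status.get_obs()['position'])
E
```

```text
[0.1, -0.0, 3.7, -0.0019, -0.0023, 0.1129]
[0.1, -0.0, 3.7, -0.0019, -0.0024, 0.2159]
[ 0.4576 -0.3411  0.2629]
```

Emit:
play_rows(plan=[0,0,3.7,-0.002,-0.0022,0.05,1,0,0,3.7,-0.002,-0.0022,0.1,1,0,0,3.7,-0.002,-0.0022,0.14,1,0,0,3.7,-0.002,-0.0022,0.17,1,0,0,3.7,-0.002,-0.0022,0.19,1,0,0,3.7,-0.002,-0.0022,0.205,1,0,0,3.7,-0.002,-0.0022,0.214,1,0,0,3.7,-0.002,-0.0022,0.214,1,0,0,3.7,-0.002,-0.0022,0.214,1])

```text
clock: 4.4
position: [0.4539, -0.3434, 0.0482]
ee_rot: [0.822, 0.57, 0.0, 0.0]
ft_force: [-0.7, 0.0, 0.2]
grip_width: 1.002
grasp_force: 0.0
```

```bash
python3 - <<'E'
from way import *
o=status.get_obs();R=Ro.from_quat(o['ee_rot']).as_matrix();print(o['position'],o['ft_force'],np.degrees(np.arctan2(R[1,1],R[0,1])))
E
```

```text
[ 0.4539 -0.3434  0.0482] [-0.6786  0.0315  0.1577] -20.51134019461453
```

Emit:
play_rows(plan=[0,0,0,0,0,0,0.6,0,0,0,0,0,0,0.6,0,0,0,0,0,0,0.45,0,0,0,0,0,0,0.4,0,0,0,0,0,0,0.35,0,0,0,0,0,0,0.3,0,0,0,0,0,0,0.25,0,0,0,0,0,0,0.2,0,0,0,0,0,0,0.2,0,0,0,0,0,0,0.2], squeeze=20)

```text
clock: 5.65
position: [0.4537, -0.3432, 0.0476]
ee_rot: [0.822, 0.57, 0.0, 0.0]
ft_force: [1.4, -0.4, 2.9]
grip_width: 0.328
grasp_force: 19.8
```

```bash
python3 - <<'E'
from way import *
rows([(.4537,-.3432,.15,-20.5),(.4933,-.1471,.15,-5.34),(.4933,-.1471,.069,-5.34)])
E
```

```text
[0.0, -0.0, -0.0, -0.0, 0.0001, -0.1024]
[0.0, 0.0, -15.2, 0.1975, -0.0315, -0.1024]
[0.0, 0.0, -15.2, 0.1975, -0.0316, -0.0214]
```

Emit:
play_rows(plan=[0,0,0,0,0,-0.01,0.2,0,0,0,0,0,-0.03,0.2,0,0,0,0,0,-0.06,0.2,0,0,0,0,0,-0.09,0.2,0,0,0,0,0,-0.102,0.2,0,0,-2,0.02,-0.003,-0.102,0.2,0,0,-4,0.05,-0.008,-0.102,0.2,0,0,-6,0.08,-0.013,-0.102,0.2,0,0,-9,0.11,-0.018,-0.102,0.2,0,0,-11,0.14,-0.022,-0.102,0.2,0,0,-13,0.17,-0.027,-0.102,0.2,0,0,-15.2,0.19,-0.03,-0.102,0.2,0,0,-15.2,0.1975,-0.0315,-0.102,0.2,0,0,-15.2,0.1975,-0.0315,-0.1,0.2,0,0,-15.2,0.1975,-0.0315,-0.08,0.2,0,0,-15.2,0.1975,-0.0315,-0.06,0.2,0,0,-15.2,0.1975,-0.0315,-0.045,0.2,0,0,-15.2,0.1975,-0.0315,-0.04,0.2,0,0,-15.2,0.1975,-0.0315,-0.04,0.2,0,0,-15.2,0.1975,-0.0315,-0.04,0.2])

```text
clock: 8.15
position: [0.4936, -0.1473, 0.0881]
ee_rot: [0.739, 0.674, 0.0, 0.0]
ft_force: [0.1, 0.5, -1.1]
grip_width: 0.329
grasp_force: 19.4
```

```bash
python3 - <<'E'
from way import *
import pickle
o=status.get_obs();R=Ro.from_quat(o['ee_rot']).as_matrix();print(o['position'],o['ft_force'],np.degrees(np.arctan2(R[1,1],R[0,1])))
m=viewer.camera_model('wrist');w=viewer.camera('wrist')[:,:,::-1];pickle.dump(m,open('w2.pkl','wb'));cv2.imwrite('pics/w2.png',w)
t=viewer.camera('top')[:,:,::-1];cv2.imwrite('pics/top2.png',t);s=viewer.camera('scene')[:,:,::-1];cv2.imwrite('pics/scene2.png',s)
f=lambda im,x,y,w,h,k:cv2.resize(im[y:y+h,x:x+w],None,fx=k,fy=k,interpolation=cv2.INTER_CUBIC)
cv2.imwrite('pics/c3.png',np.hstack([f(w,170,100,300,400,1.4)[:532,:420],f(s,250,170,130,183,2.91)[:532,:378]]))
E
```

```text
[ 0.4936 -0.1473  0.0881] [ 0.1322  0.4603 -1.126 ] -5.316164659259448
```

View pics/c3.png

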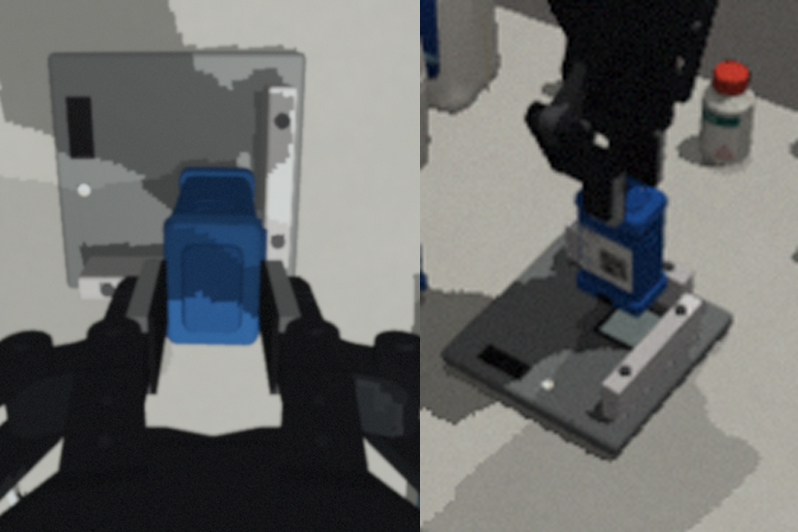

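```bash
python3 - <<'E'
from h import *
import pickle
m=pickle.load(open('w2.pkl','rb'));p=(.4784,-.1347,-.0932)
c,s=np.cos(p[2]),np.sin(p[2]);T=lambda x,y,z:(p[0]+c*x-s*y,p[1]+s*x+c*y,z)
n=['deck far-left','deck near-left','farfence(52,46)','farfence(40,46)','screw?']
P=[T(.06,.06,.014),T(-.06,.06,.014),T(.052,.046,.04),T(.040,.046,.04),T(-.06,-.06,.014),T(-.046,-.04,.04)]
print(((proj(m,P)-(170,100))*1.4).round(0).tolist())
E
```

```text
[[309.0, 48.0], [47.0, 49.0], [299.0, 83.0], [270.0, 83.0], [67.0, 287.0], [78.0, 274.0]]
```

Emit:
play_rows(plan=[0,0,0,0,0,0.008,0.2,0,0,0,0,0,0.016,0.2,0,0,0,0,0,0.021,0.2,0,0,0,0,0,0.023,0.2,0,0,0,0,0,0.024,0.2,0,0,0,0,0,0.024,0.2,0,0,0,0,0,0.024,0.2])

```text
clock: 9.18
position: [0.4933, -0.1471, 0.0636]
ee_rot: [0.739, 0.674, 0.0, 0.0]
ft_force: [-0.1, 0.3, -1.6]
grip_width: 0.326
grasp_force: 19.4
```

Emit:
play_rows(plan=[0,0,0,0,0,0.0005,0.2,0,0,0,0,0,0.001,0.2,0,0,0,0,0,0.001,0.2,0,0,0,0,0,0.001,0.2])

```text
clock: 9.68
position: [0.4932, -0.1471, 0.0625]
ee_rot: [0.739, 0.674, 0.0, -0.0]
ft_force: [-0.9, -0.4, -0.4]
grip_width: 0.329
grasp_force: 19.4
```

Emit:
play_rows(plan=[0,0,0,0,0,0.0005,0.2,0,0,0,0,0,0.001,0.2,0,0,0,0,0,0.001,0.2,0,0,0,0,0,0.001,0.2])

```text
clock: 10.18
position: [0.4933, -0.1471, 0.0616]
ee_rot: [0.739, 0.674, 0.0, 0.0]
ft_force: [-0.2, 0.0, 1.7]
grip_width: 0.327
grasp_force: 19.8
```

Emit:
play_rows(plan=[0,0,0,0,0,0.0005,0.2,0,0,0,0,0,0.0005,0.2,0,0,0,0,0,0.0005,0.2])

```text
clock: 10.55
position: [0.4936, -0.1471, 0.0614]
ee_rot: [0.739, 0.674, 0.0, 0.0]
ft_force: [-0.7, -0.4, 5.1]
grip_width: 0.33
grasp_force: 20.6
```

Emit:
play_rows(plan=[0,0,0,0,0.001,0,0.2,0,0,0,0,0.002,0,0.2,0,0,0,0,0.003,0,0.2,0,0,0,0,0.004,0,0.2,0,0,0,0,0.0045,0,0.2,0,0,0,0,0.005,0,0.2,0,0,0,0,0.005,0,0.2])

```text
clock: 11.42
position: [0.4973, -0.1476, 0.062]
ee_rot: [0.739, 0.673, -0.0, -0.001]
ft_force: [-9.6, 2.2, 21.5]
grip_width: 0.332
grasp_force: 20.6
```

Emit:
play_rows(plan=[0,0,0,0,0,-0.0005,0.2,0,0,0,0,0,-0.001,0.2,0,0,0,0,0,-0.001,0.2,0,0,0,0,0,-0.001,0.2])

```text
clock: 11.92
position: [0.4981, -0.1475, 0.062]
ee_rot: [0.739, 0.674, -0.0, -0.0]
ft_force: [-3.1, 0.3, 4.8]
grip_width: 0.327
grasp_force: 20.7
```

```bash
python3 - <<'E'
from way import *
o=status.get_obs();R=Ro.from_quat(o['ee_rot']).as_matrix();print(o['position'],o['ft_force'],o['torque'],np.degrees(np.arctan2(R[1,1],R[0,1])),R[:,2])
w=viewer.camera('wrist')[:,:,::-1];t=viewer.camera('top')[:,:,::-1];s=viewer.camera('scene')[:,:,::-1]
f=lambda im,x,y,w,h,k:cv2.resize(im[y:y+h,x:x+w],None,fx=k,fy=k,interpolation=cv2.INTER_CUBIC)
cv2.imwrite('pics/c4.png',np.hstack([f(w,190,120,220,250,2)[:500,:420],f(s,270,205,95,125,4)[:500,:378]]))
E
```

```text
[ 0.4981 -0.1475  0.062 ] [-3.1062  0.3088  4.7511] [ 0.0636  0.6247 -0.0328] -5.302248051181131 [-0.0003  0.0002 -1.    ]
```

View pics/c4.png

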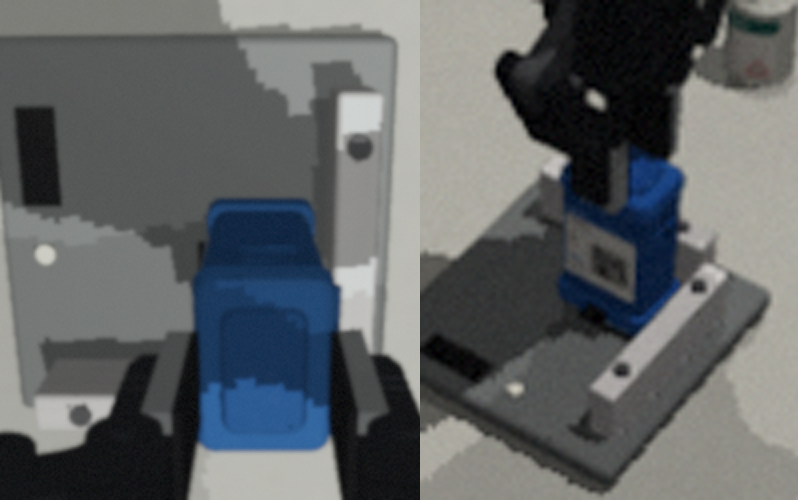

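The cartridge is upright, on the deck and short of the far fence by a few mm. The force is friction with the deck, so I'll unload it slightly and slide.

Emit:
play_rows(plan=[0,0,0,0,0,-0.0005,0.2,0,0,0,0,0,-0.0008,0.2,0,0,0,0,0.001,-0.0008,0.2,0,0,0,0,0.0015,-0.0008,0.2,0,0,0,0,0.0015,-0.0008,0.2])

```text
clock: 12.7
position: [0.4997, -0.1477, 0.0627]
ee_rot: [0.739, 0.674, 0.0, -0.0]
ft_force: [-0.6, -0.1, -0.9]
grip_width: 0.327
grasp_force: 19.6
```

Emit:
play_rows(plan=[0,0,0,0,0.0005,0,0.2,0,0,0,0,0.001,0,0.2,0,0,0,0,0.001,0,0.2])

```text
clock: 13.08
position: [0.5007, -0.1477, 0.0628]
ee_rot: [0.739, 0.674, 0.0, -0.0]
ft_force: [0.0, 0.0, -1.4]
grip_width: 0.323
grasp_force: 19.6
```

Emit:
play_rows(plan=[0,0,0,0,0.0005,0,0.2,0,0,0,0,0.001,0,0.2,0,0,0,0,0.001,0,0.2])

```text
clock: 13.45
position: [0.5017, -0.1479, 0.0628]
ee_rot: [0.739, 0.674, 0.0, -0.0]
ft_force: [-0.6, 0.4, -0.3]
grip_width: 0.33
grasp_force: 19.6
```

Emit:
play_rows(plan=[0,0,0,0,0.0005,0,0.2,0,0,0,0,0.001,0,0.2,0,0,0,0,0.001,0,0.2])

```text
clock: 13.82
position: [0.5022, -0.148, 0.0627]
ee_rot: [0.739, 0.674, -0.0, -0.0]
ft_force: [-2.6, -0.4, 0.8]
grip_width: 0.329
grasp_force: 19.9
```

Emit:
play_rows(plan=[0,0,0,0,0.0005,0,0.2,0,0,0,0,0.0005,0,0.2])

```text
clock: 14.08
position: [0.5026, -0.148, 0.0626]
ee_rot: [0.739, 0.674, -0.0, -0.0]
ft_force: [-4.2, 0.0, 0.8]
grip_width: 0.322
grasp_force: 20.2
```

Emit:
play_rows(plan=[0,0,0,0,0.0005,0,0.2,0,0,0,0,0.0005,0,0.2])

```text
clock: 14.32
position: [0.5032, -0.1481, 0.0627]
ee_rot: [0.739, 0.674, -0.0, -0.0]
ft_force: [-4.7, 0.1, 1.9]
grip_width: 0.33
grasp_force: 19.6
```

Emit:
play_rows(plan=[0,0,0,-0.001,-0.0005,0,0.2,0,0,0,-0.002,-0.0005,0,0.2,0,0,0,-0.003,-0.0005,0,0.2,0,0,0,-0.004,-0.0005,0,0.2,0,0,0,-0.005,-0.0005,0,0.2,0,0,0,-0.005,-0.0005,0,0.2])

```text
clock: 15.08
position: [0.5031, -0.1523, 0.0633]
ee_rot: [0.739, 0.674, 0.001, -0.0]
ft_force: [-5.7, 3.6, 6.8]
grip_width: 0.322
grasp_force: 19.9
```

Emit:
play_rows(plan=[0,0,0,-0.001,0,0,0.2,0,0,0,-0.0015,0,0,0.2,0,0,0,-0.002,0,0,0.2,0,0,0,-0.002,0,0,0.2])

```text
clock: 15.58
position: [0.5034, -0.1541, 0.0636]
ee_rot: [0.739, 0.674, 0.001, 0.0]
ft_force: [-4.8, 4.4, 7.8]
grip_width: 0.321
grasp_force: 20.7
```

Emit:
play_rows(plan=[0,0,0,-0.0005,0,0,0.2,0,0,0,-0.001,0,0,0.2,0,0,0,-0.001,0,0,0.2])

```text
clock: 15.95
position: [0.5035, -0.155, 0.0637]
ee_rot: [0.739, 0.674, 0.001, 0.0]
ft_force: [-5.4, 4.0, 9.3]
grip_width: 0.328
grasp_force: 20.9
```

Emit:
play_rows(plan=[0,0,0,0,-0.001,-0.0005,0.2,0,0,0,0,-0.002,-0.001,0.2,0,0,0,0,-0.0025,-0.001,0.2,0,0,0,0,-0.0025,-0.001,0.2])

```text
clock: 16.45
position: [0.5, -0.156, 0.0637]
ee_rot: [0.739, 0.674, 0.0, 0.0]
ft_force: [-0.3, 0.1, -1.2]
grip_width: 0.323
grasp_force: 19.8
```

```bash
python3 - <<'E'
from way import *
o=status.get_obs();R=Ro.from_quat(o['ee_rot']).as_matrix();print(o['position'],o['ft_force'],o['torque'],np.degrees(np.arctan2(R[1,1],R[0,1])),R[:,2])
w=viewer.camera('wrist')[:,:,::-1];s=viewer.camera('scene')[:,:,::-1]
cv2.imwrite('pics/w5.png',w);cv2.imwrite('pics/s5.png',s)
f=lambda im,x,y,w,h,k:cv2.resize(im[y:y+h,x:x+w],None,fx=k,fy=k,interpolation=cv2.INTER_CUBIC)
cv2.imwrite('pics/c5.png',np.hstack([f(w,270,190,100,150,4)[:600],f(s,285,220,80,120,5)[:600]]))
E
```

```text
[ 0.5    -0.156   0.0637] [-0.2885  0.1358 -1.1929] [-0.0401 -0.0409  0.0284] -5.322647979779981 [ 0.0003 -0.0002 -1.    ]
```

View pics/c5.png

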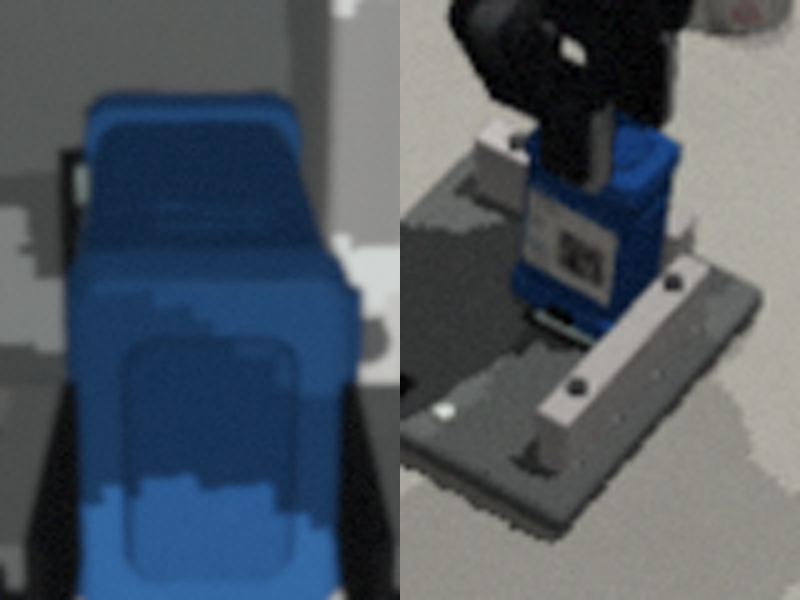

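The foot is offset from the lid, so the cartridge leans a degree or two in the pads. I'll set it on the deck, open slightly so it stands flat, and regrip 4 mm lower with a firmer hold.

Emit:
play_rows(plan=[0,0,0,0,0,0.0008,0.2,0,0,0,0,0,0.0012,0.2,0,0,0,0,0,0.0012,0.2,0,0,0,0,0,0.0012,0.4,0,0,0,0,0,0.0012,0.45,0,0,0,0,0,0.0012,0.45,0,0,0,0,0,0.0012,0.45,0,0,0,0,0,0.003,0.45,0,0,0,0,0,0.005,0.45,0,0,0,0,0,0.005,0.45,0,0,0,0,0,0.005,0.45])

```text
clock: 17.92
position: [0.4999, -0.1557, 0.0587]
ee_rot: [0.739, 0.674, -0.0, -0.0]
ft_force: [0.4, -0.4, -0.7]
grip_width: 0.451
grasp_force: 0.0
```

Emit:
play_rows(plan=[0,0,0,0,0,0,0.4,0,0,0,0,0,0,0.36,0,0,0,0,0,0,0.33,0,0,0,0,0,0,0.3,0,0,0,0,0,0,0.25,0,0,0,0,0,0,0.2,0,0,0,0,0,0,0.2,0,0,0,0,0,0,0.2], squeeze=26)

```text
clock: 18.92
position: [0.5, -0.1558, 0.059]
ee_rot: [0.739, 0.674, 0.0, 0.0]
ft_force: [-2.1, 0.1, 5.4]
grip_width: 0.339
grasp_force: 25.7
```

Emit:
play_rows(plan=[0,0,0,0,0,-0.0006,0.2,0,0,0,0,0,-0.0008,0.2,0,0,0,0,0,-0.0008,0.2])

```text
clock: 19.3
position: [0.4998, -0.1556, 0.0594]
ee_rot: [0.739, 0.674, -0.0, -0.0]
ft_force: [0.6, -0.2, -1.3]
grip_width: 0.341
grasp_force: 25.1
```

Emit:
play_rows(plan=[0,0,0,0,0.0005,0,0.2,0,0,0,0,0.001,0,0.2,0,0,0,0,0.001,0,0.2])

```text
clock: 19.68
position: [0.5009, -0.1558, 0.0595]
ee_rot: [0.739, 0.674, -0.0, -0.0]
ft_force: [-0.0, -0.2, -0.7]
grip_width: 0.339
grasp_force: 25.1
```

Emit:
play_rows(plan=[0,0,0,0,0.0005,0,0.2,0,0,0,0,0.001,0,0.2,0,0,0,0,0.001,0,0.2])

```text
clock: 20.05
position: [0.5019, -0.1559, 0.0596]
ee_rot: [0.739, 0.674, 0.0, -0.0]
ft_force: [0.0, -0.9, -0.9]
grip_width: 0.339
grasp_force: 25.1
```

Emit:
play_rows(plan=[0,0,0,-0.0005,0,0,0.2,0,0,0,-0.001,0,0,0.2,0,0,0,-0.001,0,0,0.2])

```text
clock: 20.42
position: [0.5018, -0.157, 0.0596]
ee_rot: [0.739, 0.674, 0.0, -0.0]
ft_force: [-0.0, -0.1, -0.6]
grip_width: 0.339
grasp_force: 25.1
```

Emit:
play_rows(plan=[0,0,0,-0.0005,0,0,0.2,0,0,0,-0.001,0,0,0.2,0,0,0,-0.001,0,0,0.2])

```text
clock: 20.8
position: [0.5017, -0.158, 0.0596]
ee_rot: [0.739, 0.674, 0.0, -0.0]
ft_force: [-0.1, 0.8, -0.8]
grip_width: 0.337
grasp_force: 25.1
```

Emit:
play_rows(plan=[0,0,0,-0.0005,0,0,0.2,0,0,0,-0.0005,0,0,0.2,0,0,0,-0.0005,0,0,0.2])

```text
clock: 21.18
position: [0.5016, -0.1584, 0.0596]
ee_rot: [0.739, 0.674, 0.0, -0.0]
ft_force: [-0.2, 0.7, -0.7]
grip_width: 0.339
grasp_force: 25.1
```

Emit:
play_rows(plan=[0,0,0,-0.0005,0,0,0.2,0,0,0,-0.0005,0,0,0.2,0,0,0,-0.0005,0,0,0.2])

```text
clock: 21.55
position: [0.5016, -0.1589, 0.0596]
ee_rot: [0.739, 0.674, 0.0, -0.0]
ft_force: [-0.1, -0.0, -1.6]
grip_width: 0.337
grasp_force: 25.1
```

Emit:
play_rows(plan=[0,0,0,-0.0005,0,0,0.2,0,0,0,-0.0005,0,0,0.2,0,0,0,-0.0005,0,0,0.2])

```text
clock: 21.92
position: [0.5016, -0.1594, 0.0596]
ee_rot: [0.739, 0.674, 0.0, 0.0]
ft_force: [-0.4, 0.3, -1.2]
grip_width: 0.338
grasp_force: 25.1
```

Emit:
play_rows(plan=[0,0,0,-0.0005,0,0,0.2,0,0,0,-0.001,0,0,0.2,0,0,0,-0.001,0,0,0.2])

```text
clock: 22.3
position: [0.5014, -0.1604, 0.0595]
ee_rot: [0.739, 0.674, -0.0, -0.0]
ft_force: [-0.1, -0.3, -0.4]
grip_width: 0.336
grasp_force: 25.1
```

Emit:
play_rows(plan=[0,0,0,-0.0005,0,0,0.2,0,0,0,-0.0005,0,0,0.2,0,0,0,-0.0005,0,0,0.2])

```text
clock: 22.68
position: [0.5014, -0.1609, 0.0596]
ee_rot: [0.739, 0.674, 0.0, -0.0]
ft_force: [-0.2, 0.1, -1.3]
grip_width: 0.338
grasp_force: 25.1
```

Emit:
play_rows(plan=[0,0,0,-0.0005,0,0,0.2,0,0,0,-0.001,0,0,0.2])

```text
clock: 22.92
position: [0.5014, -0.1617, 0.0596]
ee_rot: [0.739, 0.674, 0.0, -0.0]
ft_force: [0.5, 1.0, 0.3]
grip_width: 0.341
grasp_force: 25.2
```

Emit:
play_rows(plan=[0,0,0,-0.0005,0,0,0.2,0,0,0,-0.001,0,0,0.2])

```text
clock: 23.18
position: [0.5013, -0.1626, 0.0596]
ee_rot: [0.739, 0.674, 0.0, -0.0]
ft_force: [1.2, 1.6, 1.2]
grip_width: 0.336
grasp_force: 25.6
```

Emit:
play_rows(plan=[0,0,0,-0.0005,0,0,0.2,0,0,0,-0.0005,0,0,0.2])

```text
clock: 23.42
position: [0.5013, -0.1632, 0.0596]
ee_rot: [0.739, 0.674, 0.0, -0.0]
ft_force: [0.9, 2.2, 0.2]
grip_width: 0.342
grasp_force: 25.8
```

Emit:
play_rows(plan=[0,0,0,0,0.0005,0,0.2,0,0,0,0,0.001,0,0.2,0,0,0,0,0.001,0,0.2])

```text
clock: 23.8
position: [0.5018, -0.1634, 0.0594]
ee_rot: [0.739, 0.674, -0.0, -0.0]
ft_force: [-3.1, 4.0, 1.7]
grip_width: 0.339
grasp_force: 26.3
```

Emit:
play_rows(plan=[0,0,0,0,0.0005,0,0.2,0,0,0,0,0.001,0,0.2,0,0,0,0,0.001,0,0.2])

```text
clock: 24.18
position: [0.5023, -0.1634, 0.0594]
ee_rot: [0.739, 0.674, -0.0, -0.001]
ft_force: [-4.8, 5.0, 5.3]
grip_width: 0.341
grasp_force: 27.0
```

```bash
python3 - <<'E'
from way import *
import pickle
o=status.get_obs();print(o['position'],o['ft_force'],o['torque'])
m=viewer.camera_model('wrist');w=viewer.camera('wrist')[:,:,::-1];s=viewer.camera('scene')[:,:,::-1]
pickle.dump(m,open('w6.pkl','wb'));cv2.imwrite('pics/w6.png',w);cv2.imwrite('pics/s6.png',s)
f=lambda im,x,y,w,h,k:cv2.resize(im[y:y+h,x:x+w],None,fx=k,fy=k,interpolation=cv2.INTER_CUBIC)
cv2.imwrite('pics/c6.png',np.hstack([f(w,270,190,100,150,4)[:600],f(s,285,220,80,120,5)[:600]]))
E
```

```text
[ 0.5023 -0.1634  0.0594] [-4.8402  5.0377  5.2706] [ 1.0742  1.4627 -0.0949]
```

View pics/c6.png

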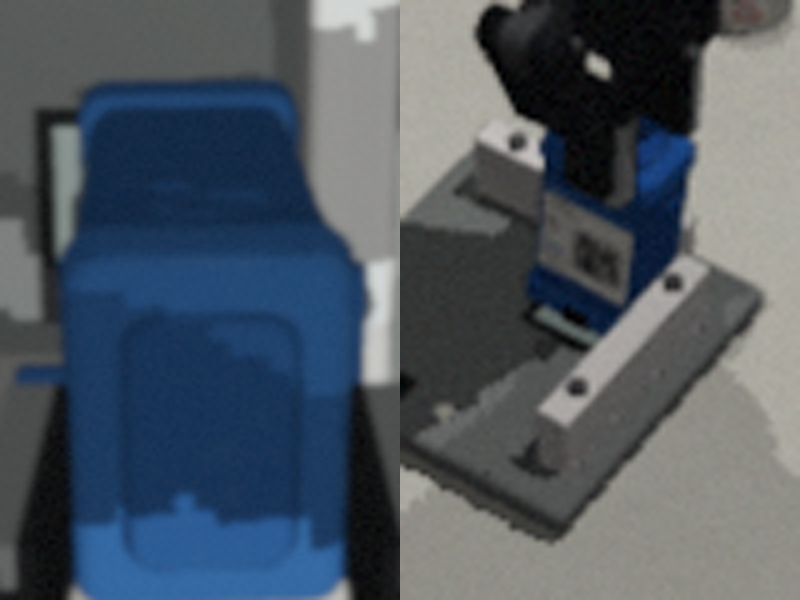

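```bash
python3 - <<'E'
from way import *
from scipy.optimize import least_squares
import pickle
m=pickle.load(open('w6.pkl','rb'));ms=viewer.camera_model('scene')
p=(.4784,-.1347,-.0932)
P=np.array([(-15,22,71),(16,22,71),(-15,22,9),(17,22,9)])/1e3
obs=(np.array([(62,250),(362,252),(78,82),(300,77)])+.5)/4-.5+(270,190)
Rr=Ro.from_euler('z',p[2])
def X(q): return (Rr*Ro.from_euler('zyx',[q[3],q[4],q[5]])).apply(P)+Rr.apply(q[:3])+[p[0],p[1],0]
q0=np.array([.023,-.018,.014,0,0,0]);print('nominal-obs',(proj(m,X(q0))-obs).round(1).tolist())
f=lambda v:(proj(m,X([v[0],v[1],.0142,v[2],v[3],v[4]]))-obs).ravel()
r=least_squares(f,[.023,-.018,0,0,0],x_scale=[.01,.01,.1,.1,.1]);print(r.x[:2]*1e3,np.degrees(r.x[2:]),r.fun.round(1))
E
```

```text
nominal-obs [[-9.2, -12.6], [-6.6, -13.0], [0.6, -1.4], [1.7, -0.1]]
[ 21.4819 -17.331 ] [-1.0968  3.5353  4.4329] [-1.2  0.4  1.3 -0.5 -0.8 -0.6  0.7  0.8]
```

```bash
python3 - <<'E'
from way import *
from scipy.optimize import least_squares
import pickle
p=(.4784,-.1347,-.0932);Rr=Ro.from_euler('z',p[2])
P=np.array([(-15,22,71),(16,22,71),(-15,22,9),(17,22,9)])/1e3
def X(q): return (Rr*Ro.from_euler('zyx',[q[3],q[4],q[5]])).apply(P)+Rr.apply(q[:3])+[p[0],p[1],0]
m=pickle.load(open('w2.pkl','rb'))
obs=(np.array([(164,216),(266,219),(180,170),(253,170)])+.5)/1.4-.5+(170,100)
f=lambda v:(proj(m,X([v[0],v[1],.0405,v[2],v[3],v[4]]))-obs).ravel()
r=least_squares(f,[.015,-.01,0,0,0],x_scale=[.01,.01,.1,.1,.1]);print(r.x[:2]*1e3,np.degrees(r.x[2:]),r.fun.round(1))
# automatic lid-foot rows on both: blue column profile
for n in('w2','w6'):
    im=cv2.imread(f'pics/{n}.png').astype(int);mk=(im[:,:,0]-im[:,:,2])>35
    mk[:150]=0
    for y in range(195 if n=='w6' else 215,330,6):
        xs=np.where(mk[y,250:400])[0]
        print(n,y,(xs.min()+250,xs.max()+250) if len(xs) else None,end=' ')
    print()
E
```

```text
[ 16.2999 -10.7009] [-1.0422 -0.3713 -0.5028] [-1.2  0.3  1.2 -0.4 -1.6 -0.4  1.6  0.7]
w2 215 None w2 221 (np.int64(302), np.int64(346)) w2 227 (np.int64(298), np.int64(351)) w2 233 (np.int64(299), np.int64(351)) w2 239 (np.int64(299), np.int64(350)) w2 245 (np.int64(297), np.int64(350)) w2 251 (np.int64(295), np.int64(351)) w2 257 (np.int64(289), np.int64(355)) w2 263 (np.int64(288), np.int64(357)) w2 269 (np.int64(288), np.int64(359)) w2 275 (np.int64(287), np.int64(359)) w2 281 (np.int64(287), np.int64(359)) w2 287 (np.int64(289), np.int64(355)) w2 293 (np.int64(289), np.int64(355)) w2 299 (np.int64(289), np.int64(355)) w2 305 (np.int64(289), np.int64(354)) w2 311 (np.int64(289), np.int64(354)) w2 317 (np.int64(289), np.int64(354)) w2 323 (np.int64(289), np.int64(354)) w2 329 (np.int64(289), np.int64(355)) 
w6 195 None w6 201 None w6 207 None w6 213 (np.int64(292), np.int64(341)) w6 219 (np.int64(289), np.int64(343)) w6 225 (np.int64(290), np.int64(343)) w6 231 (np.int64(292), np.int64(344)) w6 237 (np.int64(292), np.int64(346)) w6 243 (np.int64(290), np.int64(348)) w6 249 (np.int64(289), np.int64(354)) w6 255 (np.int64(285), np.int64(357)) w6 261 (np.int64(285), np.int64(360)) w6 267 (np.int64(285), np.int64(360)) w6 273 (np.int64(286), np.int64(359)) w6 279 (np.int64(286), np.int64(359)) w6 285 (np.int64(275), np.int64(359)) w6 291 (np.int64(287), np.int64(356)) w6 297 (np.int64(288), np.int64(356)) w6 303 (np.int64(288), np.int64(356)) w6 309 (np.int64(288), np.int64(356)) w6 315 (np.int64(288), np.int64(356)) w6 321 (np.int64(288), np.int64(355)) w6 327 (np.int64(288), np.int64(356))
```

```bash
python3 - <<'E'
from way import *
o=status.get_obs();R=Ro.from_quat(o['ee_rot']);p=o['position']
Rr=Ro.from_euler('z',-.0932);piv=Rr.apply([.040,-.040,.0138])+[.4784,-.1347,0]
D=Ro.from_rotvec(Rr.apply(np.radians([-4.6,-3.7,0])))
print(R.inv().apply(D.as_rotvec(degrees=True)).round(2),R.inv().apply(D.apply(p-piv)-(p-piv)).round(4),o['ft_force'])
E
```

```text
[-3.7  -4.6   0.01] [ 0.0036 -0.0029  0.0022] [-4.8327  3.9958  4.6882]
```

Emit:
play_rows(plan=[-0.6,-0.75,0,0.0006,-0.0005,0.0004,0.2,-1.2,-1.5,0,0.0012,-0.001,0.0007,0.2,-1.85,-2.3,0,0.0018,-0.0015,0.001,0.2,-1.85,-2.3,0,0.0018,-0.0015,0.001,0.2])

```text
clock: 24.78
position: [0.5012, -0.1619, 0.0587]
ee_rot: [0.739, 0.673, -0.004, 0.025]
ft_force: [-5.7, 2.4, 5.5]
grip_width: 0.339
grasp_force: 27.2
```

Emit:
play_rows(plan=[-0.6,-0.75,0,0.0006,-0.0005,0.0004,0.2,-1.2,-1.5,0,0.0012,-0.001,0.0007,0.2,-1.85,-2.3,0,0.0018,-0.0015,0.001,0.2,-1.85,-2.3,0,0.0018,-0.0015,0.001,0.2])

```text
clock: 25.28
position: [0.5012, -0.1614, 0.0587]
ee_rot: [0.738, 0.672, -0.008, 0.052]
ft_force: [-4.5, -1.5, 12.3]
grip_width: 0.343
grasp_force: 30.0
```

```bash
cat > prof.py <<'E'
import sys,pickle
from way import *
n=sys.argv[1]
o=status.get_obs();print(o['clock'],o['position'],o['ft_force'],Ro.from_quat(o['ee_rot']).as_matrix()[:,2])
m=viewer.camera_model('wrist');im=viewer.camera('wrist')[:,:,::-1];pickle.dump(m,open(n+'.pkl','wb'));cv2.imwrite(f'pics/{n}.png',im)
cv2.imwrite(f'pics/s{n}.png',viewer.camera('scene')[:,:,::-1])
mk=(im[:,:,0].astype(int)-im[:,:,2])>35;mk[:150]=0
for y in range(186,280,3):
    xs=np.where(mk[y,270:400])[0]
    if len(xs): print(y,xs.min()+270,xs.max()+270,end='; ')
print()
# brightness down the column midway: row edges of foot rim / body / lid
g=im[:,300:335].astype(float).mean((1,2));print(g[195:290].round(0).astype(int).tolist())
E
python3 prof.py w7; python3 - <<'E'
import cv2
for n in('w2','w6'):
    print(n,cv2.imread(f'pics/{n}.png')[195:290,300:335].astype(float).mean((1,2)).round(0).astype(int).tolist())
E
```

```text
25.275 [ 0.5012 -0.1614  0.0587] [-4.5423 -1.4939 12.3379] [ 0.0589 -0.0875 -0.9944]
210 290 338; 213 288 340; 216 287 341; 219 287 341; 222 288 341; 225 288 340; 228 288 341; 231 289 343; 234 290 344; 237 289 345; 240 289 346; 243 289 347; 246 289 349; 249 288 353; 252 287 355; 255 286 356; 258 286 360; 261 286 360; 264 286 360; 267 285 360; 270 285 360; 273 286 359; 276 286 359; 279 286 359; 
[92, 92, 91, 92, 91, 91, 91, 92, 91, 91, 91, 88, 78, 63, 53, 55, 63, 71, 74, 68, 55, 46, 44, 44, 44, 44, 44, 45, 44, 45, 45, 44, 43, 45, 44, 44, 44, 44, 45, 46, 47, 48, 48, 50, 48, 47, 47, 46, 45, 45, 44, 46, 51, 55, 56, 56, 57, 57, 59, 62, 67, 70, 72, 72, 71, 71, 71, 70, 69, 69, 68, 68, 66, 65, 60, 56, 55, 56, 55, 56, 55, 55, 56, 55, 56, 56, 55, 55, 55, 55, 55, 55, 55, 55, 55]
w2 [88, 88, 88, 88, 88, 88, 88, 88, 88, 88, 88, 88, 88, 88, 88, 88, 87, 87, 84, 79, 74, 69, 68, 64, 57, 50, 51, 58, 66, 68, 62, 51, 44, 42, 42, 42, 41, 41, 40, 40, 41, 40, 41, 40, 40, 40, 40, 42, 44, 43, 41, 42, 42, 43, 43, 42, 42, 44, 48, 51, 53, 53, 54, 55, 60, 65, 70, 70, 70, 69, 69, 68, 67, 66, 66, 65, 64, 63, 60, 55, 51, 51, 52, 53, 53, 52, 52, 52, 52, 52, 52, 52, 51, 52, 51]
w6 [92, 91, 92, 91, 91, 91, 91, 91, 92, 91, 91, 91, 90, 86, 76, 62, 53, 54, 63, 70, 71, 63, 51, 45, 43, 44, 44, 44, 44, 44, 43, 44, 43, 43, 44, 43, 44, 43, 43, 44, 45, 47, 47, 47, 47, 45, 45, 46, 46, 45, 45, 49, 54, 56, 56, 56, 58, 60, 64, 70, 75, 76, 76, 76, 76, 77, 77, 76, 76, 76, 76, 73, 69, 62, 58, 58, 58, 59, 59, 59, 57, 57, 57, 56, 54, 54, 53, 54, 54, 53, 54, 53, 54, 54, 54]
```

Emit:
play_rows(plan=[0,0,0,-0.0005,0,-0.0006,0.2,0,0,0,-0.001,0,-0.001,0.2,0,0,0,-0.001,0,-0.001,0.2], squeeze=24)

```text
clock: 25.75
position: [0.5009, -0.1611, 0.0589]
ee_rot: [0.738, 0.673, -0.008, 0.051]
ft_force: [-0.6, -0.1, 6.6]
grip_width: 0.335
grasp_force: 29.4
```

```bash
cat > tilt.py <<'E'
from way import *
from scipy.optimize import least_squares
import pickle
p=(.4784,-.1347,-.0932);Rr=Ro.from_euler('z',p[2])
P=np.array([(-15,22,71),(16,22,71),(-15,22,9),(17,22,9)])/1e3
def X(q): return (Rr*Ro.from_euler('zyx',[q[3],q[4],q[5]])).apply(P)+Rr.apply(q[:3])+[p[0],p[1],0]
def fit(m,obs,z=.0142):
    f=lambda v:(proj(m,X([v[0],v[1],z,v[2],v[3],v[4]]))-obs).ravel()
    r=least_squares(f,[.015,-.01,0,0,0],x_scale=[.01,.01,.1,.1,.1]);print('xy',r.x[:2]*1e3,'yaw pitch roll',np.degrees(r.x[2:]),r.fun.round(1))
E
python3 - <<'E'
from tilt import *
fit(pickle.load(open('w7.pkl','rb')),np.array([(285.1,252.8),(360.1,253.2),(287.1,208.4),(342.6,207.3)]))
E
python3 prof.py w8
```

```text
xy [ 21.829  -17.5608] yaw pitch roll [-1.4145  0.6237  0.5852] [-1.6  0.4  1.8 -0.5 -1.1 -0.5  1.   0.8]
25.75 [ 0.5009 -0.1611  0.0589] [-0.6398 -0.131   6.5742] [ 0.0578 -0.0863 -0.9946]
210 292 339; 213 289 340; 216 288 342; 219 287 342; 222 288 342; 225 289 341; 228 289 342; 231 290 343; 234 290 344; 237 290 345; 240 290 346; 243 289 348; 246 289 350; 249 288 353; 252 287 355; 255 286 356; 258 286 360; 261 286 360; 264 286 360; 267 285 360; 270 285 360; 273 286 359; 276 286 359; 279 286 359; 
[91, 91, 92, 91, 91, 92, 91, 91, 92, 91, 91, 90, 82, 68, 55, 53, 59, 68, 74, 70, 58, 47, 45, 43, 44, 44, 44, 44, 44, 44, 44, 43, 44, 44, 44, 44, 44, 43, 44, 46, 47, 47, 48, 49, 47, 46, 46, 46, 46, 44, 44, 47, 52, 55, 56, 56, 57, 58, 59, 63, 68, 71, 72, 72, 71, 71, 70, 70, 69, 68, 68, 67, 66, 63, 59, 56, 56, 56, 56, 56, 55, 55, 55, 55, 56, 56, 55, 55, 55, 55, 55, 55, 55, 55, 55]
```

Emit:
play_rows(plan=[0,0,0,0,0,-0.0006,0.2,0,0,0,0,0,-0.0008,0.2,0,0,0,0,0,-0.0008,0.2], squeeze=24)

```text
clock: 26.22
position: [0.5005, -0.1605, 0.0593]
ee_rot: [0.738, 0.673, -0.008, 0.051]
ft_force: [1.4, 0.2, 0.2]
grip_width: 0.342
grasp_force: 28.9
```

Emit:
play_rows(plan=[0,0,0,-0.0005,0,0,0.2,0,0,0,-0.001,0,0,0.2,0,0,0,-0.001,0,0,0.2])

```text
clock: 26.6
position: [0.5003, -0.1614, 0.0594]
ee_rot: [0.738, 0.673, -0.008, 0.051]
ft_force: [0.3, 2.0, -0.1]
grip_width: 0.341
grasp_force: 28.9
```

Emit:
play_rows(plan=[0,0,0,-0.0003,0.0005,0,0.2,0,0,0,-0.0005,0.001,0,0.2,0,0,0,-0.0005,0.001,0,0.2])

```text
clock: 26.98
position: [0.5009, -0.162, 0.0593]
ee_rot: [0.738, 0.673, -0.008, 0.05]
ft_force: [-0.6, 4.1, 0.2]
grip_width: 0.339
grasp_force: 28.8
```

Side fence contact is at 4 N. Now I'll push on the far fence.

Emit:
play_rows(plan=[0,0,0,0,0.0005,0,0.2,0,0,0,0,0.001,0,0.2,0,0,0,0,0.001,0,0.2])

```text
clock: 27.35
position: [0.5013, -0.1622, 0.0592]
ee_rot: [0.738, 0.673, -0.008, 0.05]
ft_force: [-4.8, 3.5, 1.8]
grip_width: 0.339
grasp_force: 28.9
```

Emit:
play_rows(plan=[0,0,0,0,0.0003,0,0.2,0,0,0,0,0.0005,0,0.2,0,0,0,0,0.0005,0,0.2])

```text
clock: 27.72
position: [0.5015, -0.1622, 0.0592]
ee_rot: [0.738, 0.673, -0.009, 0.05]
ft_force: [-6.1, 3.9, 2.7]
grip_width: 0.337
grasp_force: 29.0
```

```bash
python3 prof.py w9
```

```text
27.725 [ 0.5015 -0.1622  0.0592] [-6.0587  3.919   2.6631] [ 0.0543 -0.0852 -0.9949]
207 312 336; 210 289 339; 213 287 340; 216 286 341; 219 287 341; 222 288 341; 225 288 340; 228 288 342; 231 288 343; 234 289 344; 237 288 345; 240 289 346; 243 289 347; 246 288 350; 249 288 353; 252 287 355; 255 286 357; 258 286 360; 261 286 360; 264 285 360; 267 285 360; 270 285 359; 273 286 359; 276 286 359; 279 286 359; 
[92, 92, 91, 91, 91, 91, 92, 91, 91, 90, 86, 75, 61, 53, 55, 63, 71, 74, 67, 55, 46, 44, 45, 45, 45, 45, 45, 45, 45, 45, 45, 45, 45, 45, 45, 45, 45, 45, 45, 48, 50, 48, 47, 48, 46, 46, 45, 45, 46, 45, 45, 47, 52, 55, 56, 56, 56, 57, 58, 61, 66, 70, 71, 71, 71, 70, 69, 69, 68, 68, 67, 66, 66, 64, 59, 56, 55, 56, 56, 56, 55, 56, 56, 56, 55, 55, 55, 55, 55, 55, 55, 55, 56, 55, 55]
```

```bash
python3 - <<'E'
from tilt import *
fit(pickle.load(open('w9.pkl','rb')),np.array([(285.1,252.9),(360.1,253.3),(286.7,207.5),(342.2,206.3)]))
E
```

```text
xy [ 21.7875 -17.7834] yaw pitch roll [-1.4495  1.1091  1.2874] [-1.5  0.5  1.7 -0.5 -1.1 -0.6  1.   0.9]
```

Emit:
play_rows(plan=[0,0,0,-0.0003,0,0,0.2,0,0,0,-0.0006,0,0,0.2,0,0,0,-0.0006,0,0,0.2,0,0,0,-0.0006,0,0,0.2])

```text
clock: 28.32
position: [0.5017, -0.1627, 0.0593]
ee_rot: [0.738, 0.673, -0.008, 0.05]
ft_force: [-5.1, 4.2, 3.6]
grip_width: 0.341
grasp_force: 28.9
```

Emit:
play_rows(plan=[-0.5,-0.65,0,0.0003,-0.0003,0.0001,0.2,-1,-1.3,0,0.0006,-0.0005,0.0002,0.2,-1,-1.3,0,0.0006,-0.0005,0.0002,0.2,-1,-1.3,0,0.0006,-0.0005,0.0002,0.2])

```text
clock: 28.82
position: [0.5012, -0.1622, 0.059]
ee_rot: [0.738, 0.672, -0.011, 0.064]
ft_force: [-5.7, 3.7, 1.5]
grip_width: 0.34
grasp_force: 28.8
```

```bash
python3 prof.py w10
```

```text
28.825 [ 0.5012 -0.1622  0.059 ] [-5.7477  3.7147  1.523 ] [ 0.0699 -0.1093 -0.9915]
207 290 337; 210 287 339; 213 286 340; 216 286 340; 219 287 340; 222 287 340; 225 287 340; 228 287 342; 231 288 343; 234 288 344; 237 289 345; 240 288 346; 243 288 347; 246 288 349; 249 288 354; 252 287 355; 255 286 357; 258 286 360; 261 285 360; 264 285 360; 267 285 360; 270 285 359; 273 286 359; 276 286 359; 279 286 359; 
[92, 92, 92, 92, 92, 92, 92, 92, 91, 85, 70, 57, 54, 58, 66, 73, 73, 65, 53, 47, 45, 45, 46, 45, 45, 46, 46, 45, 45, 46, 45, 45, 45, 45, 45, 46, 45, 46, 46, 50, 51, 50, 49, 48, 48, 48, 47, 47, 46, 46, 45, 47, 51, 55, 56, 57, 57, 57, 58, 61, 65, 68, 70, 69, 69, 68, 68, 68, 68, 68, 68, 68, 66, 65, 62, 58, 56, 56, 56, 56, 56, 56, 56, 56, 56, 56, 56, 56, 56, 56, 56, 56, 56, 56, 56]
```

```bash
python3 - <<'E'
from tilt import *
fit(pickle.load(open('w10.pkl','rb')),np.array([(285,253),(360.1,253.4),(286,206.2),(341.4,205.1)]))
E
```

```text
xy [ 21.6862 -17.7493] yaw pitch roll [-1.6356  0.4462  0.5994] [-1.6  0.4  1.8 -0.5 -1.3 -0.5  1.2  0.9]
```

Emit:
play_rows(plan=[0,0,0,-0.0002,0,0,0.2,0,0,0,-0.0002,0,0,0.2,0,0,0,-0.0002,0,0,0.2,0,0,0,-0.0002,0,0,0.2,0,0,0,-0.0002,0,0,0.2,0,0,0,-0.0002,0,0,0.2,0,0,0,-0.0002,0,0,0.2,0,0,0,-0.0002,0,0,0.2])

```text
clock: 29.92
position: [0.5012, -0.1623, 0.059]
ee_rot: [0.738, 0.672, -0.011, 0.064]
ft_force: [-5.2, 4.1, 2.9]
grip_width: 0.338
grasp_force: 28.8
```

Emit:
play_rows(plan=[0,0,0,-0.0003,0,0,0.2,0,0,0,-0.0005,0,0,0.2,0,0,0,-0.0005,0,0,0.2,0,0,0,-0.0005,0,0,0.2,0,0,0,-0.0005,0,0,0.2,0,0,0,-0.0005,0,0,0.2])

```text
clock: 30.68
position: [0.5013, -0.1629, 0.059]
ee_rot: [0.738, 0.672, -0.011, 0.064]
ft_force: [-3.9, 3.8, 1.4]
grip_width: 0.339
grasp_force: 28.7
```

```bash
python3 - <<'E'
from way import *
o=status.get_obs();f=Ro.from_euler('z',-.0932).inv().apply(o['ft_force']);print(f,o['grasp_force'],np.abs(o['joint_velocities']).max())
if f[0]<-3 and f[1]>3: print(manip.hand_in())
E
```

```text
[-4.2716  3.4339  1.4329] 28.737488749902695 0.0018228526236705686
the job is handed in; nothing more can be done
None
```

I handed the job in with the farthest cartridge still gripped and pressed into the corner, but no verdict came back. My last readings were about 4.3 N of push toward the far fence and 3.4 N toward the side fence (inferred from the wrist force), a 28.7 N grip, and roughly 1° of tilt from the wrist camera before a final 0.5 mm push, at 30.7 s.

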